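# Shut the full box, hold the other lid open

## Robot

A 6-joint arm with a two-finger parallel gripper is mounted at the origin on a cart in front of the work surface, level with it; the furniture and walls round the work are solid. World frame = base frame: x ahead of the robot, y to its left, z up, the work surface at z = 0. Lengths are in mm, angles in rad, forces in N, time in s.
With the tool pointing down it reaches from about 350 to 775 mm from the base axis. Payload 7.3 kg.
Tool frame: the origin (TCP) lies at the very end of the fingers, on their centre line; the grasp point (between the pads) lies 19 mm behind it; z points along the fingers, y is the line along which they close (so a half turn about z gives the same grasp; the last joint's range is limited). The gripper opens to 92 mm and grips with 3 to 60 N. Pads are 19 mm wide; open, the fingers measure 130 mm over their backs; the gripper's body (75 mm by 190 mm) begins 47 mm behind the grasp point.
Start: joints at [-1.367, 0.342, 1.524, -0, 1.275, -0.146], TCP at [179.946, -493.218, 226.741] pointing down, gripper open.
Joint ranges: [-2.53, 2.53], [-0.77, 2.02], [0.04, 2.7], [-1, 4.14], [0.28, 2.66], [-3.11, 3.11]. Speed limits (rad/s): [2.57, 2.57, 3.14, 3.14, 3.14, 3.14].

## Interface

Orientations are given as [roll, pitch, yaw] about the fixed x, y, z axes, in that order (R = Rz(yaw) Ry(pitch) Rx(roll)).
In Python, from plant import bot gives the robot as it stands.
- The arm moves only by the tool jog_arm, never from a script. Its argument "targets" is a list of rows, each an object with "xyz": the shift along the tool's x, y, z as a fraction of full scale, a list of three; "spin": the turn about the tool's z as a fraction of full scale. In form: [{"xyz": [x, y, z], "spin": spin}, ...]. A call has exactly 10 rows; each row shifts and turns the commanded pose from where the row before left it, along the tool's axes as they then stand; what a row does not reach is not made up. Full scale, the value 1, is 80 mm for a shift and 0.1 rad for a turn. A row lasts 1/8 s, in which the tool goes at most 62.5 mm and 10.7 degrees, less where a joint would pass 70% of its speed; a pose out of reach is approached as far as the arm can. A call with a number of a shift or a turn outside -1 to 1 is refused whole. A call with a gripper value outside its range is refused whole. "gripper" is the opening in per cent of the stroke, from 0 (shut) to 100 (fully open), set as the call begins (left out, the last holds). The fingers move at their own pace and stop on an object; the grip force is fixed at half the most. Time passes only in rows, so rows that do not move let the fingers close, or fill a call up. It gives the time, the measured TCP pose, the force, the opening and the grip force at its end, in the units of the state.
- bot.get_obs(): the state, without advancing time (a new reading comes with each control period).
- bot.capture(name): name is "scene" or "top"; returns the picture (420x560x3 uint8, blue, green, red); there is no depth.
- bot.get_calibration(name): a dict with "vfov" (degrees; the focal length in pixels is half the picture's height over the tangent of half this angle, whatever the lens; pixels are square), "cx", "cy" (the principal point, pixels), "eye" and "rotation" of the camera in the world. Camera axes: x right, y down, z forward; pixel columns grow to the right and rows downward; lengths in mm; the calibration is good to about 2 mm. A picture is of the moment at which its call begins. get_calibration takes no time and is no camera call.
- bot.close_job(): hands the job in; it is judged then, once.
The state is a dict: "time": time; "joint_positions": joint angles; "dq": joint speeds; "tau": joint torques, N m; "tool_pos": TCP position; "tcp_rot": TCP orientation; "contact_force": force on the tool from outside, world axes, zero at the start; "moment": the same for the moment, N m; "grip_width": finger opening in mm; "finger_force": force on a finger pad.
Only numpy, scipy, OpenCV 4.12 (cv2) and the standard library are available. Lean on these libraries where they do the work, as an engineer would, in place of code of your own. Each camera call takes 0.05 s, during which the arm holds its last target. There are 200 camera calls.

## Task

The box with the green lid is full, so shut its lid completely. Then lift the lid of the box with the blue lid and hold it open at 45 degrees, half-way between shut and upright, so that I can fill it; it drops shut when let go, so finish while still holding it there with the gripper. Leave the other things on the worktop where they are.

Things in the scene. Friction and masses are not known exactly. Their poses are not given: they have to be found in the camera images.
- green_box: Wooden box with a green lid, fixed to the worktop; holds a lemon and a lime. The two boxes swap left and right at random. Outer size 150 (x) x 170 (y) x 80 mm high without lid, walls 8 mm. Origin: centre of its underside, z up. Its front is its own -x side, facing the robot within 0.25 rad of world -x. Hinge line of the lid: along its own y at x = +76, z = 80 mm.
- green_box_lid (a joint): Angle of the green lid, rad: 0 shut flat on the rim, grows as its front edge rises, 1.57 upright. Lid: board 12 mm thick, 176 mm wide, reaching 158 mm forward from the hinge line, about 0.3 kg. Stiff hinge: stays at any angle, 1 to 4 N down at the tab moves it. Starts at 0.3 to 0.55. A wall cabinet with knobs hangs beyond x = 0.53, above z = 0.49: keep the wrist clear of it.
- green_box_tab (a point): Centre of the green lid's dark wooden pull tab: 22 mm wide (box y), 12 mm thick, sticking out 46 mm from the middle of the lid's front edge, free below. 182 mm from the hinge line, 6 mm above the lid's underside; shut: at (-106, 0, 86) mm in the box's frame. Can be pinched across its width from above; it pivots between the pads as the lid swings.
- blue_box: Wooden box with a blue lid, fixed to the worktop; empty. The two boxes swap left and right at random. Outer size 150 (x) x 170 (y) x 80 mm high without lid, walls 8 mm. Origin: centre of its underside, z up. Its front is its own -x side, facing the robot within 0.25 rad of world -x. Hinge line of the lid: along its own y at x = +76, z = 80 mm.
- blue_box_lid (a joint): Angle of the blue lid, rad: 0 shut flat on the rim, grows as its front edge rises, 1.57 upright. Lid: board 12 mm thick, 176 mm wide, reaching 158 mm forward from the hinge line, about 0.3 kg. Free hinge: falls shut unless held (about 1.5 N at the tab carries it). Starts shut; 0.785 is 45 degrees. A wall cabinet with knobs hangs beyond x = 0.53, above z = 0.49: keep the wrist clear of it.
- blue_box_tab (a point): Centre of the blue lid's dark wooden pull tab: 22 mm wide (box y), 12 mm thick, sticking out 46 mm from the middle of the lid's front edge, free below. 182 mm from the hinge line, 6 mm above the lid's underside; shut: at (-106, 0, 86) mm in the box's frame. Can be pinched across its width from above; it pivots between the pads as the lid swings.
- mug_blue: Bystander: cream mug with a blue-green band, 78x110x97 mm, behind the gap between the boxes. Origin: centre of underside.
- salt_shaker: Bystander: clear salt shaker with grey top, 44 mm across, 90 mm tall, in the gap between the boxes. Origin: centre of underside.
- drink_can: Bystander: orange drink can, 66 mm across, 115 mm tall, far left. Origin: centre of underside.
- reading_glasses: Bystander: dark red reading glasses, 141x142x42 mm, lying at the front between the boxes. Origin: centre of underside.
- sardine_tin: Bystander: flat rounded tin with a turquoise top, 63x105x26 mm, on the chopping board at the right. Origin: centre of underside.

How it is judged (in metres and radians):
On the way, in this order (a step that is already met when the one before it is completed fails the run):
1. the green lid is fully shut (value of joint green_box_lid below 0.05 rad), for 0.2 s.
2. then the blue lid is lifted (value of joint blue_box_lid above 0.5 rad), for 0.2 s.
At the end, for the whole second after the job is handed in: The green lid is shut (under 0.05 rad); the blue lid stands still at 45 degrees give or take 7 degrees (0.665 to 0.905 rad), carried by the fingers, which still hold it (value of joint green_box_lid below 0.05 rad and value of joint blue_box_lid between 0.665 and 0.905 rad and velocity of joint blue_box_lid between -0.05 and 0.05 rad/s and contact force between the fingers and blue_box_lid above 0.3 N); the arm keeps its last pose, push and grip.
It fails at once if the mug is pushed more than 3 cm or tipped over (distance of mug_blue from where it was at the start of the episode above 0.03 m or angle between mug_blue's own z axis and vertical above 0.5 rad).
It fails at once if the salt shaker is pushed more than 3 cm or tipped over (distance of salt_shaker from where it was at the start of the episode above 0.03 m or angle between salt_shaker's own z axis and vertical above 0.5 rad).
It fails at once if the drink can is pushed more than 3 cm or tipped over (distance of drink_can from where it was at the start of the episode above 0.03 m or angle between drink_can's own z axis and vertical above 0.5 rad).
It fails at once if the glasses are pushed more than 3 cm or tipped over (distance of reading_glasses from where it was at the start of the episode above 0.03 m or angle between reading_glasses's own z axis and vertical above 0.5 rad).
It fails at once if the flat tin is pushed more than 3 cm or tipped over (distance of sardine_tin from where it was at the start of the episode above 0.03 m or angle between sardine_tin's own z axis and vertical above 0.5 rad).
It also fails if it takes over 51 s, if anything falls off the work surface, if the arm or the gripper's body presses on something with over 40 N, if the wrist force passes 120 N, or if a joint passes its speed limit or range.

## Working session

There is one attempt and no reset: what is moved stays moved. The work goes in short steps, Python scripts to look and compute and a tool call to move; the robot and the scene stay as the last step left them, time stands still between calls to the robot, and variables do not carry over. Pictures are saved under pics/ and viewed, at most 10 in all, crops included, and the job is handed in when it is done.

Besides the shell and the picture viewer there is one more tool, called after ">>>" by a JSON object that holds its "method" and its "body". jog_arm: Moves the arm, as the interface text tells. Shift numbers are shares of 80 mm and turn numbers shares of 0.1 rad, none past 1 either way. Its arguments: {"type":"object","properties":{"targets":{"type":"array","items":{"type":"object","properties":{"xyz":{"type":"array","items":{"type":"number"}},"spin":{"type":"number"}}}},"gripper":{"type":"number"}},"required":["targets"]}

```bash
mkdir -p pics; python3 - <<'E'
from plant import bot
import cv2
for n in("scene","top"):
    cv2.imwrite(f"pics/{n}0.png",bot.capture(n)); print(n,bot.get_calibration(n))
print(bot.get_obs())
E
```

```text
scene {'vfov': 53.24606113455299, 'cx': 279.4738791171288, 'cy': 209.35506668764242, 'eye': array([-460.35560432, -722.29715866,  604.07237039]), 'rotation': array([-1.98591358,  0.02277899, -0.97123413])}
top {'vfov': 54.39247741578979, 'cx': 277.8869820151372, 'cy': 208.90534148784172, 'eye': array([ 264.17704724,  -26.14779329, 1427.71232765]), 'rotation': array([-2.93902540e+00, -4.59464642e-04, -1.51582407e+00])}
{'time': 0.1, 'joint_positions': array([-1.36698700e+00,  3.42641364e-01,  1.52490767e+00, -2.79930709e-05,
        1.27537516e+00, -1.46014506e-01]), 'dq': array([-0.00012538, -0.00220133, -0.00133427,  0.00057815,  0.0018493 ,
       -0.00012644]), 'tau': array([ 2.05517412e-03, -4.32002378e+01, -2.44696999e+01,  7.19573954e-02,
        5.25967323e-02, -4.78992206e-05]), 'tool_pos': array([ 179.86844296, -492.85343652,  226.12533721]), 'tcp_rot': array([-3.14027138e+00, -1.67250189e-04,  3.49831893e-01]), 'contact_force': array([-0.12050509,  0.32396196, -0.43627815]), 'moment': array([-0.09822198,  0.00370685, -0.01224754]), 'finger_force': 0.0, 'grip_width': 91.92697283127912}
```

View pics/scene0.png

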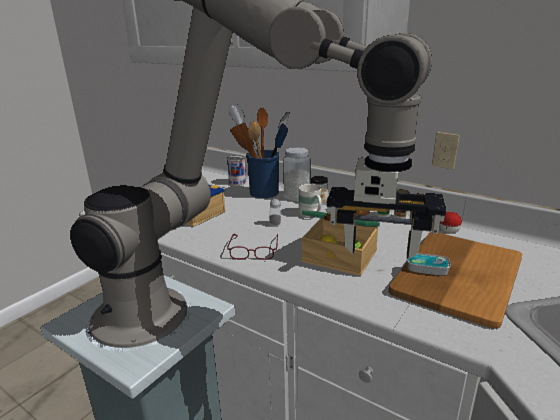

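View pics/top0.png

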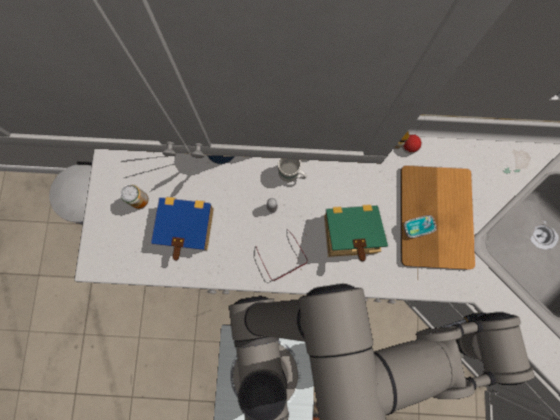

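The top picture shows the blue box at left (lid about (182,224), tab tip (177,250)) and the green box at right (lid about (356,229), tab (361,250)). The sardine tin, salt shaker (272,204), glasses (283,260) and can (135,196) stand clear. Next I fit the box poses from the lid corners.

```bash
cat > h.py <<'E'
from plant import bot
import cv2, numpy as np
from scipy.spatial.transform import Rotation as R
from scipy.optimize import least_squares
def proj(P,c):
    f=210/np.tan(np.radians(c["vfov"]/2)); q=(np.atleast_2d(P)-c["eye"])@R.from_euler("xyz",c["rotation"]).as_matrix()
    return q[:,:2]/q[:,2:]*f+[c["cx"],c["cy"]]
def lidpts(x,y,yaw,th,pts):
    """pts (u forward from hinge, v box y, w above underside) -> world"""
    u,v,w=np.array(pts,float).T
    bx=76-u*np.cos(th)+w*np.sin(th); bz=80+u*np.sin(th)+w*np.cos(th)
    return np.c_[x+bx*np.cos(yaw)-v*np.sin(yaw),y+bx*np.sin(yaw)+v*np.cos(yaw),bz]
TOP=[(0,88,12),(0,-88,12),(158,-88,12),(158,88,12)]
E
python3 - <<'E'
from h import *
im=cv2.imread("pics/top0.png"); c=bot.get_calibration("top"); hsv=cv2.cvtColor(im,cv2.COLOR_BGR2HSV)
for n,lo,hi,roi in(("blue",100,130,(140,180,220,265)),("green",65,90,(315,190,395,265))):
    m=cv2.inRange(hsv,(lo,120,30),(hi,255,255)); k=np.zeros_like(m); x0,y0,x1,y1=roi; k[y0:y1,x0:x1]=m[y0:y1,x0:x1]
    k=cv2.morphologyEx(k,cv2.MORPH_CLOSE,np.ones((9,9)))
    ct=max(cv2.findContours(k,cv2.RETR_EXTERNAL,cv2.CHAIN_APPROX_NONE)[0],key=cv2.contourArea)
    q=cv2.approxPolyDP(ct,8,True)[:,0].astype(float); print(n,cv2.contourArea(ct),q.tolist())
    if len(q)!=4: continue
    # order: back-left, back-right, front-right, front-left
    s=q[np.argsort(q[:,1])]; b=s[:2][np.argsort(s[:2,0])]; f=s[2:][np.argsort(-s[2:,0])]; q=np.r_[b,f]
    g=lambda p:(proj(lidpts(*p[:2],p[2],p[3],TOP),c)-q).ravel()
    for th0 in ([0.,.4]):
        r=least_squares(g,[480,200 if n=="blue" else -200,0,th0],x_scale=[100,100,1,1]); print(r.x.round(3),np.abs(r.fun).max().round(2))
        print("tab",lidpts(*r.x,[(182,0,6)]).round(1),proj(lidpts(*r.x,[(204,0,12)]),c).round(1))
for n,px in (("shaker",(272,204)),("mug",(289,168)),("glassesL",(255,252))):
    print(n,least_squares(lambda p:(proj([[p[0],p[1],0]],c)-px).ravel(),[450,0]).x)
E
```

```text
blue 2071.5 [[160.0, 198.0], [152.0, 243.0], [183.0, 237.0], [203.0, 248.0], [209.0, 204.0]]
green 1628.0 [[376.0, 207.0], [328.0, 211.0], [334.0, 248.0], [352.0, 247.0], [352.0, 237.0], [385.0, 244.0]]
shaker [573.71773292  11.30733147]
mug [711.05397835 -42.74098034]
glassesL [399.26457476  60.64096018]
```

```bash
python3 - <<'E'
from h import *
im=cv2.imread("pics/top0.png"); c=bot.get_calibration("top"); hsv=cv2.cvtColor(im,cv2.COLOR_BGR2HSV); out=im.copy()
for n,lo,hi,roi,y0_ in(("blue",100,130,(140,180,220,265),200),("green",65,90,(315,190,395,265),-200)):
    m=cv2.inRange(hsv,(lo,120,30),(hi,255,255)); k=np.zeros_like(m); x0,y0,x1,y1=roi; k[y0:y1,x0:x1]=m[y0:y1,x0:x1]
    k=cv2.morphologyEx(k,cv2.MORPH_OPEN,np.ones((3,3)))
    h=cv2.convexHull(cv2.findNonZero(k)); target=np.zeros_like(k); cv2.fillConvexPoly(target,h,255)
    T=cv2.GaussianBlur(target,(0,0),2)/255.
    def render(p):
        t=np.zeros_like(k); cv2.fillConvexPoly(t,cv2.convexHull((proj(lidpts(*p,TOP),c)*16).round().astype(np.int32)),255,cv2.LINE_AA,4); return cv2.GaussianBlur(t,(0,0),2)/255.
    from scipy.optimize import minimize
    for th in ([0.] if n=="blue" else [.3,.45]):
        fx=(lambda p:(p[0],p[1],p[2],0.)) if n=="blue" else (lambda p:tuple(p))
        p0=[530,y0_,0] if n=="blue" else [530,y0_,0,th]
        sx=np.array([p0]+[np.array(p0)+d for d in np.diag([25,25,.15,.15][:len(p0)])])
        r=minimize(lambda p:((render(fx(p))-T)**2).sum(),p0,method="Nelder-Mead",options=dict(initial_simplex=sx,maxiter=600,xatol=.01,fatol=1e-3))
        p=fx(r.x); print(n,np.round(p,3),round(r.fun,2),"tab",lidpts(*p,[(182,0,6)]).round(1))
    for P,col in ((lidpts(*p,TOP),(0,255,255)),(lidpts(*p,[(158,-11,12),(204,-11,12),(204,11,12),(158,11,12)]),(255,0,255))):
        cv2.polylines(out,[(proj(P,c)*16).round().astype(np.int32)],True,col,1,cv2.LINE_AA,4)
cv2.imwrite("pics/fit.png",cv2.resize(out[175:275,130:410],None,fx=2.8,fy=2.8,interpolation=cv2.INTER_CUBIC))
E
```

```text
blue [ 4.7686e+02  3.0608e+02 -5.8000e-02  0.0000e+00] 18.76 tab [[371.  312.2  86. ]]
green [ 4.46198e+02 -2.47122e+02 -1.67000e-01  9.78000e-01] 123.48 tab [[ 425.7 -243.7  234.3]]
green [ 4.46714e+02 -2.48060e+02 -1.66000e-01  9.72000e-01] 123.31 tab [[ 425.4 -244.5  233.7]]
```

View pics/fit.png

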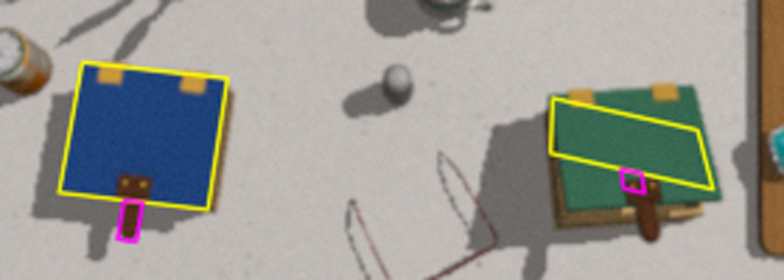

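The overlay fits the blue box, but not the green one. I read the green lid's corners in the crop as BL(548,102), BR(696,86), FR(720,198), FL(566,209), tab tip (650,238), and refit with them.

```bash
python3 - <<'E'
from h import *
c=bot.get_calibration("top")
q=np.array([(548,102),(696,86),(720,198),(566,209),(651,238)])/2.8+[130,175]
pts=TOP+[(204,0,10)]
for th0 in(.2,.5):
    r=least_squares(lambda p:(proj(lidpts(*p,pts),c)-q).ravel(),[480,-230,.05,th0],x_scale=[100,100,1,1])
    print(r.x.round(3),r.fun.round(1),"tab",lidpts(*r.x,[(182,0,6),(204,0,12),(160,0,12)]).round(1))
for th in (.3,.4,.5,.6):
    r=least_squares(lambda p:(proj(lidpts(*p,th,pts),c)-q).ravel(),[480,-230,.05],x_scale=[100,100,1]);print(th,r.cost,r.x)
E
```

```text
[ 4.72795e+02 -2.66561e+02  1.21000e-01  4.87000e-01] [-0.6 -1.4 -1.   1.   1.3  0.  -0.3 -0.2  0.4  0.6] tab [[ 391.4 -276.4  170.5]
 [ 374.9 -278.4  186.1]
 [ 413.5 -273.7  165.5]]
[ 4.72795e+02 -2.66561e+02  1.21000e-01  4.87000e-01] [-0.6 -1.4 -1.   1.   1.3  0.  -0.3 -0.2  0.4  0.6] tab [[ 391.4 -276.4  170.5]
 [ 374.9 -278.4  186.1]
 [ 413.5 -273.7  165.5]]
0.3 16.306451053932662 [ 4.84560024e+02 -2.68541990e+02  1.38597418e-01]
0.4 6.681166089997812 [ 4.78729613e+02 -2.67442241e+02  1.28441472e-01]
0.5 3.32328459978935 [ 4.71877533e+02 -2.66440702e+02  1.19481449e-01]
0.6 11.131933302307822 [ 4.64061561e+02 -2.65543599e+02  1.11936372e-01]
```

>>> {"method": "jog_arm", "body": {"gripper": 0, "targets": [{"xyz": [0, 0, 0], "spin": 1}, {"xyz": [0, 0, 0], "spin": 1}, {"xyz": [0, 0, 0], "spin": 0.3}, {"xyz": [0.48, -0.34, 0], "spin": 0}, {"xyz": [0.48, -0.34, 0], "spin": 0}, {"xyz": [0.48, -0.34, 0], "spin": 0}, {"xyz": [0.48, -0.34, 0], "spin": 0}, {"xyz": [0.48, -0.34, 0], "spin": 0}, {"xyz": [0.48, -0.34, 0], "spin": 0}, {"xyz": [0.48, -0.34, 0], "spin": 0}]}}

```text
time: 1.35
tool_pos: [425.0, -270.8, 226.6]
tcp_rot: [3.142, 0.0, 0.121]
contact_force: [0.4, -0.7, -0.5]
grip_width: 0.7
finger_force: 0.0
```

```bash
python3 - <<'E'
from h import *
cv2.imwrite("pics/s1.png",cv2.resize(bot.capture("scene")[150:300,230:480],None,fx=3,fy=3,interpolation=cv2.INTER_CUBIC))
o=bot.get_obs();print(o["tool_pos"],o["tcp_rot"],o["contact_force"],o["time"])
print(proj([o["tool_pos"]],bot.get_calibration("scene"))-[230,150])
E
```

```text
[ 428.22617279 -267.29577952  226.66968108] [-3.13962282e+00 -2.63351826e-03  1.23474008e-01] [ 2.6922258   4.18185687 -0.36330521] 1.4
[[102.70371401  36.86146327]]
```

View pics/s1.png

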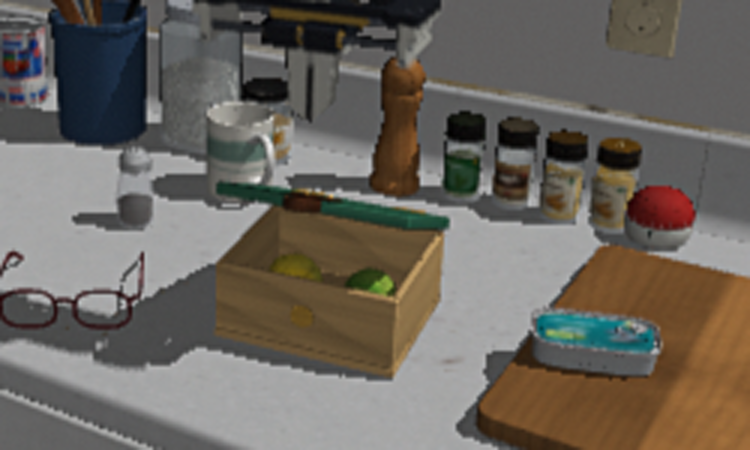

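The picture shows the closed fingertips (308,110) above the tilted green lid, in line with its tab at (305,200). I press straight down.

>>> {"method": "jog_arm", "body": {"targets": [{"xyz": [0, 0, 0.165], "spin": 0}, {"xyz": [0, 0, 0.165], "spin": 0}, {"xyz": [0, 0, 0.165], "spin": 0}, {"xyz": [0, 0, 0.165], "spin": 0}, {"xyz": [0, 0, 0.165], "spin": 0}, {"xyz": [0, 0, 0.165], "spin": 0}, {"xyz": [0, 0, 0.165], "spin": 0}, {"xyz": [0, 0, 0.165], "spin": 0}, {"xyz": [0, 0, 0.165], "spin": 0}, {"xyz": [0, 0, 0.165], "spin": 0}]}}

```text
time: 2.65
tool_pos: [424.0, -272.0, 93.8]
tcp_rot: [-3.142, 0.0, 0.12]
contact_force: [-1.8, 0.3, 2.1]
grip_width: 0.5
finger_force: 1.0
```

>>> {"method": "jog_arm", "body": {"targets": [{"xyz": [0, 0, 0.01], "spin": 0}, {"xyz": [0, 0, 0.01], "spin": 0}, {"xyz": [0, 0, 0.01], "spin": 0}, {"xyz": [0, 0, 0.01], "spin": 0}, {"xyz": [0, 0, 0.01], "spin": 0}, {"xyz": [0, 0, 0], "spin": 0}, {"xyz": [0, 0, 0], "spin": 0}, {"xyz": [0, 0, 0], "spin": 0}, {"xyz": [0, 0, 0], "spin": 0}, {"xyz": [0, 0, 0], "spin": 0}]}}

```text
time: 3.9
tool_pos: [424.3, -272.1, 92.2]
tcp_rot: [3.14, -0.001, 0.12]
contact_force: [-1.8, 2.4, 10.9]
grip_width: 0.2
finger_force: 5.6
```

>>> {"method": "jog_arm", "body": {"gripper": 100, "targets": [{"xyz": [0, 0, -0.4], "spin": 0}, {"xyz": [0, 0, -0.65], "spin": 0}, {"xyz": [0, 0, -0.65], "spin": 1}, {"xyz": [0, 0, 0], "spin": 0.78}, {"xyz": [-0.11, -0.72, 0], "spin": 0}, {"xyz": [-0.11, -0.72, 0], "spin": 0}, {"xyz": [-0.11, -0.72, 0], "spin": 0}, {"xyz": [-0.11, -0.72, 0], "spin": 0}, {"xyz": [-0.11, -0.72, 0], "spin": 0}, {"xyz": [-0.11, -0.72, 0], "spin": 0}]}}

```text
time: 5.15
tool_pos: [391.1, 77.8, 227.1]
tcp_rot: [-3.142, -0.001, -0.059]
contact_force: [1.1, 1.1, 0.2]
grip_width: 91.1
finger_force: 0.0
```

>>> {"method": "jog_arm", "body": {"targets": [{"xyz": [-0.085, -0.58, 0], "spin": 0}, {"xyz": [-0.085, -0.58, 0], "spin": 0}, {"xyz": [-0.085, -0.58, 0], "spin": 0}, {"xyz": [-0.085, -0.58, 0], "spin": 0}, {"xyz": [-0.085, -0.58, 0], "spin": 0}, {"xyz": [0, 0, 0.4], "spin": 0}, {"xyz": [0, 0, 0.4], "spin": 0}, {"xyz": [0, 0, 0.3], "spin": 0}, {"xyz": [0, 0, 0], "spin": 0}, {"xyz": [0, 0, 0], "spin": 0}]}}

```text
time: 6.4
tool_pos: [371.6, 309.9, 139.7]
tcp_rot: [-3.141, -0.001, -0.058]
contact_force: [-0.6, 0.1, 1.1]
grip_width: 91.6
finger_force: 0.0
```

```bash
python3 - <<'E'
from h import *
a=bot.capture("scene");b=bot.capture("top")
a=cv2.resize(a[130:270,150:300],(600,560),interpolation=cv2.INTER_CUBIC); cv2.imwrite("pics/s2.png",a)
cv2.imwrite("pics/t2.png",cv2.resize(b[170:290,110:410],None,fx=2.6,fy=2.6,interpolation=cv2.INTER_CUBIC))
o=bot.get_obs();print(o["tool_pos"],o["tcp_rot"],o["time"])
E
```

```text
[371.7305672  309.98418635 139.92799451] [-3.14029401e+00 -2.07828468e-03 -5.83100725e-02] 6.5
```

View pics/s2.png

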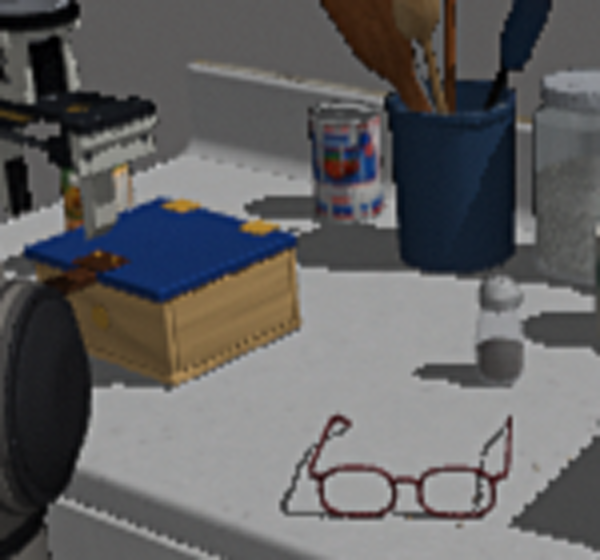

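View pics/t2.png

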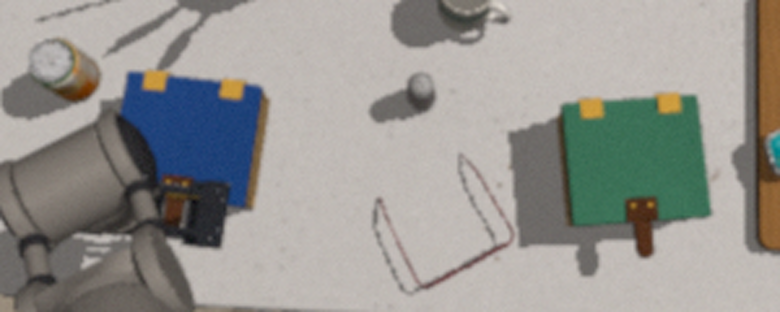

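The green lid now lies flat. The open gripper straddles the blue tab, so I go down with the pads at tab height and then close.

>>> {"method": "jog_arm", "body": {"targets": [{"xyz": [0, -0.02, 0.115], "spin": 0}, {"xyz": [0, 0, 0.115], "spin": 0}, {"xyz": [0, 0, 0.115], "spin": 0}, {"xyz": [0, 0, 0.115], "spin": 0}, {"xyz": [0, 0, 0.115], "spin": 0}, {"xyz": [0, 0, 0.115], "spin": 0}, {"xyz": [0, 0, 0.115], "spin": 0}, {"xyz": [0, 0, 0.115], "spin": 0}, {"xyz": [0, 0, 0], "spin": 0}, {"xyz": [0, 0, 0], "spin": 0}]}}

```text
time: 7.75
tool_pos: [371.3, 311.3, 65.2]
tcp_rot: [-3.142, -0.0, -0.058]
contact_force: [0.4, -0.2, 0.5]
grip_width: 91.6
finger_force: 0.0
```

>>> {"method": "jog_arm", "body": {"gripper": 0, "targets": [{"xyz": [0, 0, 0], "spin": 0}, {"xyz": [0, 0, 0], "spin": 0}, {"xyz": [0, 0, 0], "spin": 0}, {"xyz": [0, 0, 0], "spin": 0}, {"xyz": [0, 0, 0], "spin": 0}, {"xyz": [0, 0, 0], "spin": 0}, {"xyz": [0, 0, 0], "spin": 0}, {"xyz": [0, 0, 0], "spin": 0}, {"xyz": [0, 0, 0], "spin": 0}, {"xyz": [0, 0, 0], "spin": 0}]}}

```text
time: 9.0
tool_pos: [371.3, 313.1, 65.3]
tcp_rot: [-3.138, -0.001, -0.059]
contact_force: [-1.3, 8.7, -0.6]
grip_width: 21.6
finger_force: 30.0
```

Gripped at 21.6 mm. Now I follow the hinge arc, first half up to about 0.39 rad.

>>> {"method": "jog_arm", "body": {"targets": [{"xyz": [0.005, -0.03, -0.089], "spin": 0}, {"xyz": [0.008, 0, -0.089], "spin": 0}, {"xyz": [0.012, 0, -0.089], "spin": 0}, {"xyz": [0.015, 0, -0.088], "spin": 0}, {"xyz": [0.019, 0, -0.088], "spin": 0}, {"xyz": [0.022, 0, -0.087], "spin": 0}, {"xyz": [0.025, 0, -0.086], "spin": 0}, {"xyz": [0.029, 0, -0.085], "spin": 0}, {"xyz": [0.032, 0, -0.084], "spin": 0}, {"xyz": [0.035, 0, -0.082], "spin": 0}]}}

```text
time: 10.25
tool_pos: [387.4, 312.2, 134.7]
tcp_rot: [3.141, 0.0, -0.058]
contact_force: [2.7, -5.4, -4.0]
grip_width: 21.8
finger_force: 30.0
```

>>> {"method": "jog_arm", "body": {"targets": [{"xyz": [0.039, 0.01, -0.081], "spin": 0}, {"xyz": [0.042, 0, -0.079], "spin": 0}, {"xyz": [0.045, 0, -0.078], "spin": 0}, {"xyz": [0.048, 0, -0.076], "spin": 0}, {"xyz": [0.051, 0, -0.074], "spin": 0}, {"xyz": [0.054, 0, -0.072], "spin": 0}, {"xyz": [0.056, 0, -0.07], "spin": 0}, {"xyz": [0.059, 0, -0.067], "spin": 0}, {"xyz": [0.062, 0, -0.065], "spin": 0}, {"xyz": [0.064, 0, -0.062], "spin": 0}]}}

```text
time: 11.5
tool_pos: [429.1, 309.6, 192.7]
tcp_rot: [-3.141, 0.0, -0.058]
contact_force: [-0.6, 3.6, -3.5]
grip_width: 21.7
finger_force: 30.0
```

>>> {"method": "jog_arm", "body": {"targets": [{"xyz": [0, 0, 0], "spin": 0}, {"xyz": [0, 0, 0], "spin": 0}, {"xyz": [0, 0, 0], "spin": 0}, {"xyz": [0, 0, 0], "spin": 0}, {"xyz": [0, 0, 0], "spin": 0}, {"xyz": [0, 0, 0], "spin": 0}, {"xyz": [0, 0, 0], "spin": 0}, {"xyz": [0, 0, 0], "spin": 0}, {"xyz": [0, 0, 0], "spin": 0}, {"xyz": [0, 0, 0], "spin": 0}]}}

```text
time: 12.75
tool_pos: [428.9, 309.6, 192.5]
tcp_rot: [-3.141, -0.0, -0.058]
contact_force: [-1.6, 4.8, 0.6]
grip_width: 21.7
finger_force: 30.0
```

```bash
python3 - <<'E'
from h import *
c=bot.get_calibration("top"); b=bot.capture("top"); s=bot.capture("scene")
o=bot.get_obs(); p=o["tool_pos"]; z=p[2]+19
print(p,z,o["contact_force"],o["finger_force"],o["grip_width"],np.arcsin((z-65.3-19)/182)) 
for th in(.785,):
    for P in (TOP,):
        cs=bot.get_calibration("scene")
        cv2.polylines(s,[(proj(lidpts(476.9,306.1,-.058,th,P),cs)*16).round().astype(np.int32)],True,(0,255,255),1,cv2.LINE_AA,4)
        cv2.polylines(b,[(proj(lidpts(476.9,306.1,-.058,th,P),c)*16).round().astype(np.int32)],True,(0,255,255),1,cv2.LINE_AA,4)
x=cv2.resize(s[130:250,150:280],(390,360),interpolation=cv2.INTER_CUBIC); y=cv2.resize(b[170:290,110:240],(390,360),interpolation=cv2.INTER_CUBIC)
cv2.imwrite("pics/e.png",np.hstack([x,y]))
E
```

```text
[428.88208146 309.64257542 192.4679334 ] 211.4679333990418 [-0.99621468  4.84074876 -0.13406692] 29.999986477196217 21.91191486586884 0.7736135705159866
```

View pics/e.png

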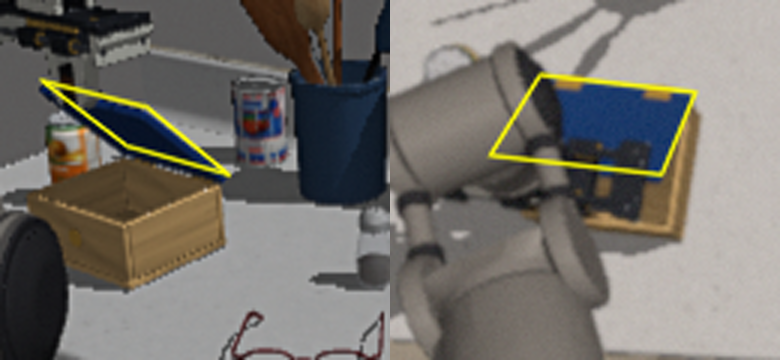

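The lid stands parallel to the 45° overlay in both views, with the tab still gripped at 30 N and the green lid shut. I'm handing the job in.

```bash
python3 -c "
from plant import bot
print(bot.close_job())"
```

```text
the job is handed in; nothing more can be done
None
```

The green lid is shut and the blue lid is held open at about 45° (estimated 0.78 rad) with its tab still in the gripper; the job is handed in, but no verdict was returned.

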